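Shut the nut and washer drawers and the tip case

TASK

I am done with the nuts, the washers and the welding tips: with your fingertips, gently push the nut drawer and the washer drawer fully shut, and push the lid of the tip case down until it lies flat on the case, in any order and without slamming anything. Leave the bolt drawer standing open just as it is, and neither pick up nor shift the loose pieces standing about.

Things in the scene. Friction and masses are not known exactly. Their poses are not given: they have to be found in the camera images.
- nut_lip (a point): Front edge, mid-width, of the pull lip of the drawer holding hex nuts (six-sided, about 25 mm across, 10 mm thick, round hole). The point's x axis points in the closing direction, y along the lip, z up; it is 72 mm above the bench. The three drawers are alike: flat grey front 98 mm wide, from 9 to 75 mm above the bench, with a 6 mm thick steel lip along its whole top edge jutting 12 mm towards the robot.
- nut_drawer (a joint): How far the nut drawer stands open, m: 0 is fully shut (hard stop); it grows as the drawer comes out towards the robot; 0.05 to 0.085 at the start. Each drawer (0.6 kg) slides level and stays where it is left (about 2.5 N of friction). Shut, its front lies against its sleeve.
- washer_lip (a point): The same point on the drawer holding thin flat round washers (31 mm across, 2.5 mm thick).
- washer_drawer (a joint): How far the washer drawer stands open, m; 0 is fully shut; 0.05 to 0.085 at the start.
- bolt_lip (a point): The same point on the drawer holding hex-head bolts about 46 mm long, lying across it. This drawer is to stay open.
- bolt_drawer (a joint): How far the bolt drawer stands open, m; 0.05 to 0.085 at the start.
- rack: Fixed grey steel rack with the three drawers side by side in it, 104 mm from centre to centre, in any order, each in its own steel sleeve. 180 mm deep (x), 330 mm wide (y), 85 mm high, flat top. Origin at the centre of its underside; its x axis points away from the robot, along the closing direction. The sleeves' front faces lie at x = -80 mm in this frame.
- lid_hinge (a point): Middle of the hinge line of the welding-tip case, 50 mm above the bench. The case is a grey plastic box fixed to the bench, 120 mm deep (x), 170 mm wide (y), 50 mm high, holding brass and copper tips; the hinge runs along the top of its far long side. The point is fixed to the case: x axis level, out of the case's back, away from the robot; y along the hinge, z up. The case reaches 120 mm from here along -x.
- lid_edge (a point): Outer side of the free long edge of the case's lid, mid-width, 120 mm from the hinge line. The lid is a flat grey plate 120 x 170 x 6 mm, 0.18 kg, with a small steel tongue at the middle of its free edge. The point turns with the lid; its z axis points out of the lid's outer face (up when shut, away from the robot when the lid stands upright).
- case_lid (a joint): Angle of the lid, rad: 0 is shut (flat on the case), 1.57 upright, 1.95 its limit leaning back away from the robot; 1.6 to 1.85 at the start. The hinge is stiff: the lid stays at any angle and must be pushed all the way down (about 0.17 N m of friction, 2 N at the free edge).
- big_bolt: Loose hex bolt standing on its head on the bench, head 36 mm across, 73 mm high; origin at the centre of its underside. Bystander.
- big_nut: Loose hex nut lying on the bench, 42 mm across, 17 mm high; origin at the centre of its underside. Bystander.
- angle_piece: Loose steel angle bracket on top of the rack, 60 x 50 mm foot and an upright leg, 56 mm high in all; origin at the centre of its underside. Bystander.
Mind the look-alikes: they are no part of the job. What is shaped like the part that bears lid_hinge but blue is not meant.

How it is judged:
By the outcome, as a careful person would: the job done as asked, in the order asked, and still so for the second after the job is handed in, with the robot touching nothing.
It also fails if it takes over 64 s, if anything falls off the work surface, if the arm or the gripper's body presses on something with over 40 N, if the wrist force passes 120 N, or if a joint passes its speed limit or range.

ROBOT

A 6-joint arm with a two-finger parallel gripper is mounted at the origin on the work surface. World frame = base frame: x ahead of the robot, y to its left, z up, the work surface at z = 0. Lengths are in mm, angles in rad, forces in N, time in s.
With the tool pointing down it reaches from about 300 to 775 mm from the base axis. Payload 14.6 kg.
Tool frame: the origin (TCP) lies midway between the tips of the shut fingers; the grasp point (between the pads) lies 19 mm behind it (manip.grip_depth is the distance from the TCP to the grasp point, in mm); x points along the fingers, y is the direction in which the jaws open and shut, and the axes are right-handed (so a half turn about x gives the same grasp; the last joint's range is limited). The gripper opens to 94 mm and grips with 3 to 60 N. Pads are 16 mm wide; open, the fingers measure 119 mm over their backs; the gripper's body (75 mm by 177 mm) begins 78 mm behind the grasp point.
Start: joints at [1.232, 0.3, 1.521, -0, 1.321, -0.067], TCP at [147.654, 529.8, 205.446] pointing down, gripper open.
Joint ranges: [-3.03, 3.03], [-0.79, 2.21], [0.23, 2.52], [-1.04, 4.18], [0, 3.07], [-2.55, 2.55]. Speed limits (rad/s): [2.22, 2.22, 2.57, 3.14, 3.14, 3.14].

INTERFACE

Orientations are given as [roll, pitch, yaw] about the fixed x, y, z axes, in that order (R = Rz(yaw) Ry(pitch) Rx(roll)).
In Python, from cell import readout, cams, ticket, manip gives the robot as it stands. The module is installed in compiled form; this text tells all that it offers.
- The arm moves only by the tool apply_moves, never from a script. Its argument "plan" is one flat list of numbers, 7 for each row, row after row: the turn, a rotation vector about the tool's x, y, z in rad, then the shift along the tool's x, y, z in m, then the opening in per cent of the stroke, from 0 (shut) to 100 (fully open). In form: [wx, wy, wz, x, y, z, fingers, wx, wy, wz, x, y, z, fingers, ...]. A call has 1 to 5 rows; each row shifts and turns the commanded pose from where the row before left it, along the tool's axes as they then stand; what a row does not reach is not made up. A row lasts 1/8 s, in which the tool goes at most 62.5 mm and 10.7 degrees, less where a joint would pass 70% of its speed; a pose out of reach is approached as far as the arm can. A call with a gripper value outside its range is refused whole. The fingers move at their own pace and stop on an object; "force" is the grip in N (left out, the last holds). Time passes only in rows, so rows that do not move let the fingers close. It gives the time, the measured TCP pose, the force and the opening at its end, in the units of the state.
- readout.read_state(): the state, without advancing time (a new reading comes with each control period).
- cams.camera(name): name is "scene" or "top" or "wrist"; returns a dict with "image" (480x640x3 uint8, red, green, blue), "fovy" (degrees; the focal length in pixels is half the picture's height over the tangent of half this angle, whatever the lens; pixels are square), "cx", "cy" (the principal point, pixels), "position" and "orientation" of the camera in the world; the wrist camera has in their place "T_tool_cam" (4x4, takes a point from camera to tool coordinates, whose origin is the TCP and whose axes are the tool frame's). Camera axes: x right, y down, z forward; pixel columns grow to the right and rows downward; lengths in mm; the calibration is good to about 2 mm. The wrist camera is an equidistant fisheye: a pixel r from the principal point sees the ray r / f radians off the axis. A picture is of the moment at which its call begins: read the wrist's pose just before it. There is no depth.
- ticket.sign_off(): hands the job in, once; it reports no verdict.
The state is a dict: "clock": time; "joints": joint angles; "qd": joint speeds; "effort": joint torques, N m; "eef_pos": TCP position; "eef_rot": TCP orientation; "wrist_force": force on the tool from outside, world axes, zero at the start; "moment": the same for the moment, N m; "finger_gap": finger opening in mm.
Only numpy, scipy, OpenCV 4.12 (cv2) and the standard library are available. Lean on these libraries where they do the work, as an engineer would, in place of code of your own. Each camera call takes 0.05 s, during which the arm holds its last target.

## Working session

There is one attempt and no reset: what is moved stays moved. The work goes in short steps, Python scripts to look and compute and a tool call to move; the robot and the scene stay as the last step left them, time stands still between calls to the robot, and variables do not carry over. Pictures are saved under pics/ and viewed, and the job is handed in when it is done.

Besides the shell and the picture viewer there is one more tool, called as a command line: name --argument value ..., lists and objects as JSON in quotes. apply_moves: Moves the arm, as the interface text tells. Its arguments: {"type":"object","properties":{"plan":{"type":"array","items":{"type":"number"}},"force":{"type":"number"}},"required":["plan"]}

```bash
ls; mkdir -p pics; python3 - <<'E'
from cell import readout, cams, ticket, manip
import cv2, numpy as np
s=readout.read_state(); print(s); print(manip.grip_depth)
for n in ["scene","top","wrist"]:
    c=cams.camera(n); cv2.imwrite(f"pics/{n}0.png",c["image"][:,:,::-1])
    print(n,{k:v for k,v in c.items() if k!="image"})
E
```

```text
pics
{'clock': 0.0, 'joints': array([ 1.23239001e+00,  3.00482217e-01,  1.52164226e+00,  5.45090301e-07,
        1.32072754e+00, -6.65863379e-02]), 'qd': array([ 0.00046993, -0.0014814 , -0.00106173,  0.00187276,  0.00105276,
        0.00048329]), 'effort': array([ 6.50967522e-04, -5.31794250e+01, -3.52739525e+01,  7.08467234e-02,
        2.42924545e-02, -8.16665647e-05]), 'eef_pos': array([147.56356237, 529.52707522, 204.85436963]), 'eef_rot': array([-1.6378019 ,  1.56953697, -1.90962201]), 'wrist_force': array([0.19359795, 0.68284206, 0.12997207]), 'moment': array([-0.00766939, -0.02424536,  0.0088114 ]), 'finger_gap': 93.79458706080463}
18.8
scene {'fovy': 48.693099556227935, 'cx': 327.1608193912466, 'cy': 239.1343592006891, 'position': array([904.15730701, 344.10025175, 862.02038944]), 'orientation': array([-2.52636305, -0.00396464,  2.32615658])}
top {'fovy': 54.059931864931656, 'cx': 318.85158474903096, 'cy': 240.43274503406008, 'position': array([ 371.68893379,   -6.1484701 , 1059.72218158]), 'orientation': array([-3.00021972, -0.01169764, -1.54422473])}
wrist {'fovy': 65.70646984690485, 'cx': 325.26804875938893, 'cy': 241.813959187017, 'T_tool_cam': array([[ 8.32101443e-04, -2.60439309e-01,  9.65489862e-01,
        -1.79503098e+02],
       [ 9.99999653e-01,  2.59959956e-04, -7.91719719e-04,
        -4.95791521e-01],
       [-4.47937656e-05,  9.65490186e-01,  2.60439435e-01,
        -7.61712580e+01],
       [ 0.00000000e+00,  0.00000000e+00,  0.00000000e+00,
         1.00000000e+00]])}
```

View pics/scene0.png

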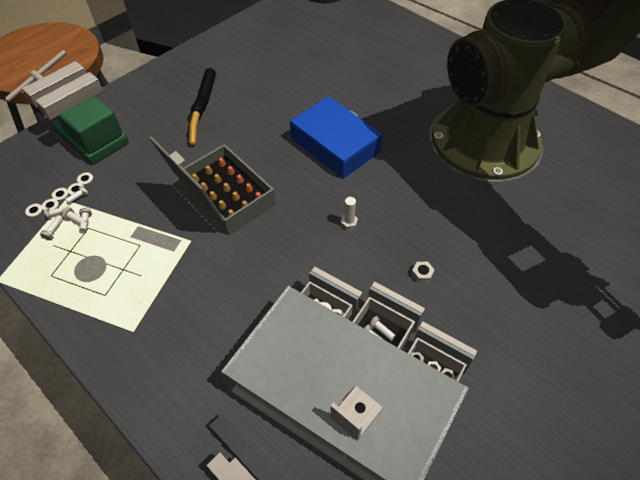

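View pics/top0.png

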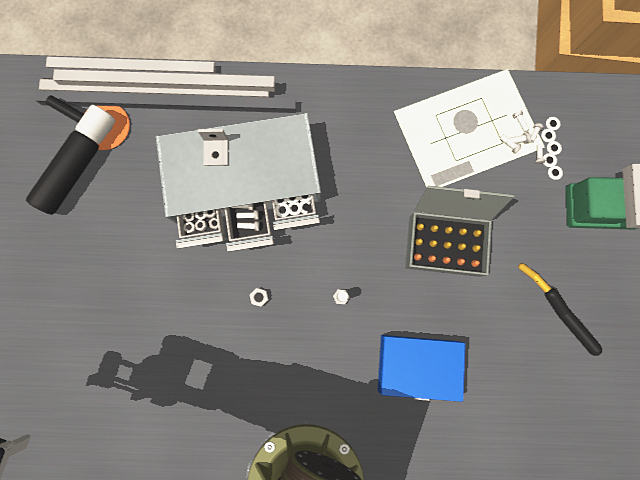

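View pics/wrist0.png

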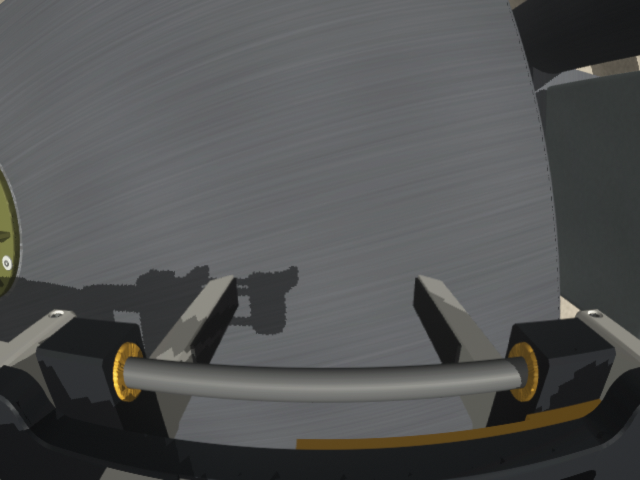

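```bash
cat > h.py <<'E'
from cell import readout, cams, ticket, manip
import cv2, numpy as np
from scipy.spatial.transform import Rotation as R
def cam(n):
    c=cams.camera(n); return c
def K(c):
    f=240/np.tan(np.radians(c["fovy"])/2); return f
def ray(c,u,v):
    f=K(c); d=np.array([(u-c["cx"])/f,(v-c["cy"])/f,1.0])
    return R.from_euler('xyz',c["orientation"]).as_matrix()@d
def onz(c,u,v,z):
    d=ray(c,u,v); p=c["position"]; return p+d*(z-p[2])/d[2]
def proj(c,P):
    q=R.from_euler('xyz',c["orientation"]).as_matrix().T@(np.asarray(P,float)-c["position"]); f=K(c)
    return np.array([c["cx"]+f*q[0]/q[2],c["cy"]+f*q[1]/q[2]])
def tri(c1,p1,c2,p2):
    A=[];b=[]
    d1=ray(c1,*p1);d1/=np.linalg.norm(d1);d2=ray(c2,*p2);d2/=np.linalg.norm(d2)
    M=np.zeros((3,3));v=np.zeros(3)
    for c,d in((c1,d1),(c2,d2)):
        Pm=np.eye(3)-np.outer(d,d);M+=Pm;v+=Pm@c["position"]
    X=np.linalg.solve(M,v)
    gap=abs(np.dot(c2["position"]-c1["position"],np.cross(d1,d2))/np.linalg.norm(np.cross(d1,d2)))
    return X,gap
def crop(img,x0,y0,x1,y1,s,name):
    o=cv2.resize(img[y0:y1,x0:x1,::-1],None,fx=s,fy=s,interpolation=cv2.INTER_CUBIC); cv2.imwrite("pics/"+name,o)
E
python3 - <<'E'
from h import *
import pickle
t=cam("top");s=cam("scene");pickle.dump((t,s),open("c0.pkl","wb"))
crop(t["image"],150,100,340,260,4,"t_rack.png")
crop(s["image"],270,250,490,400,3.6,"s_rack.png")
crop(t["image"],390,170,530,290,5,"t_case.png")
crop(s["image"],140,120,290,240,5,"s_case.png")
E
```

```text
(no output)
```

View pics/t_rack.png

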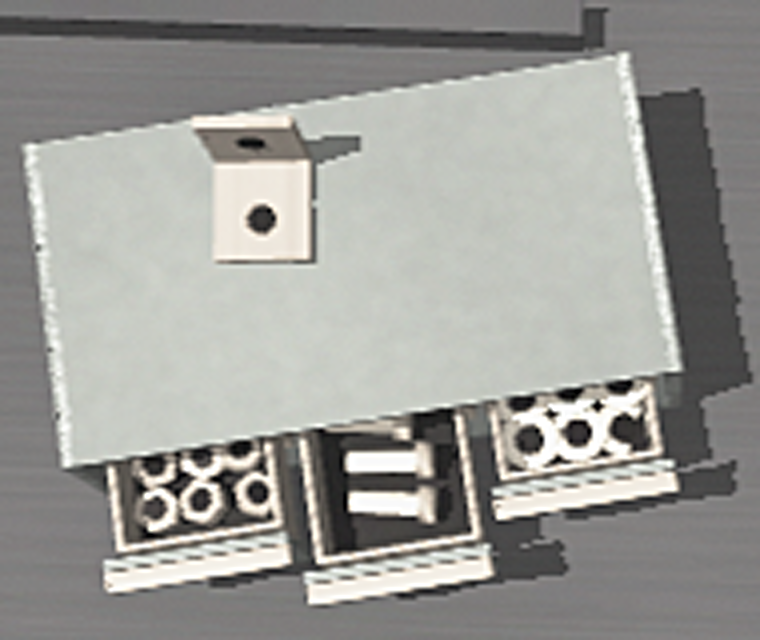

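View pics/s_rack.png

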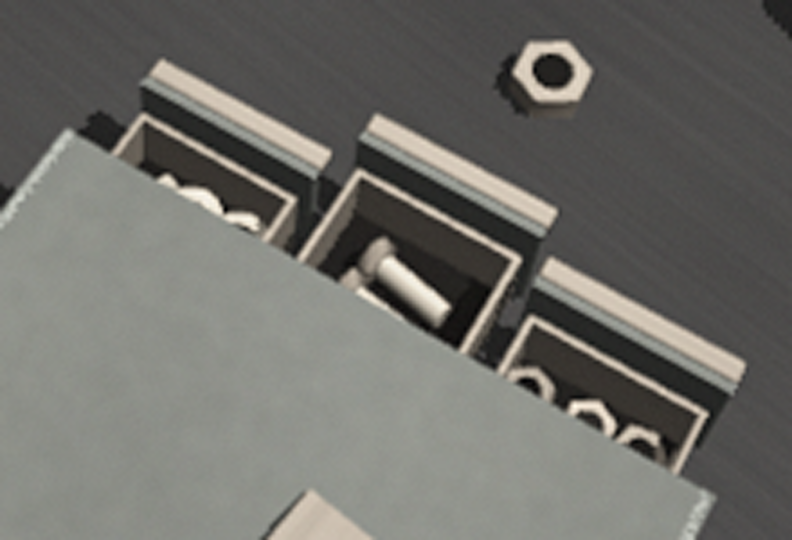

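View pics/t_case.png

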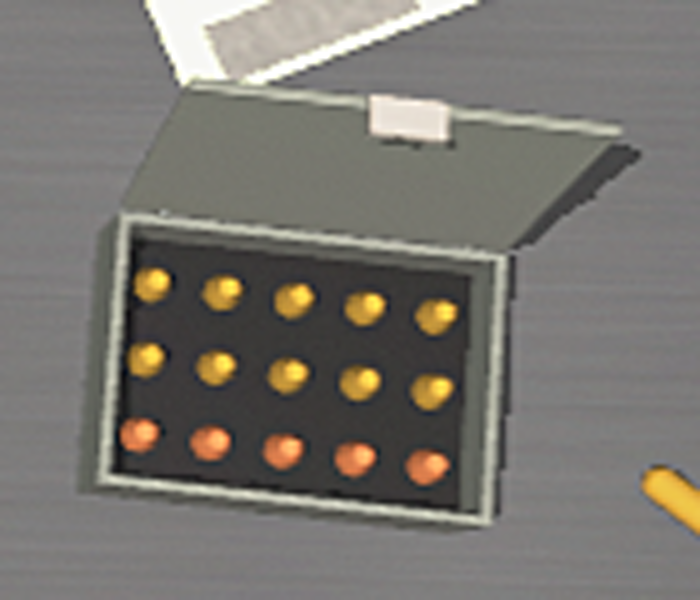

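View pics/s_case.png

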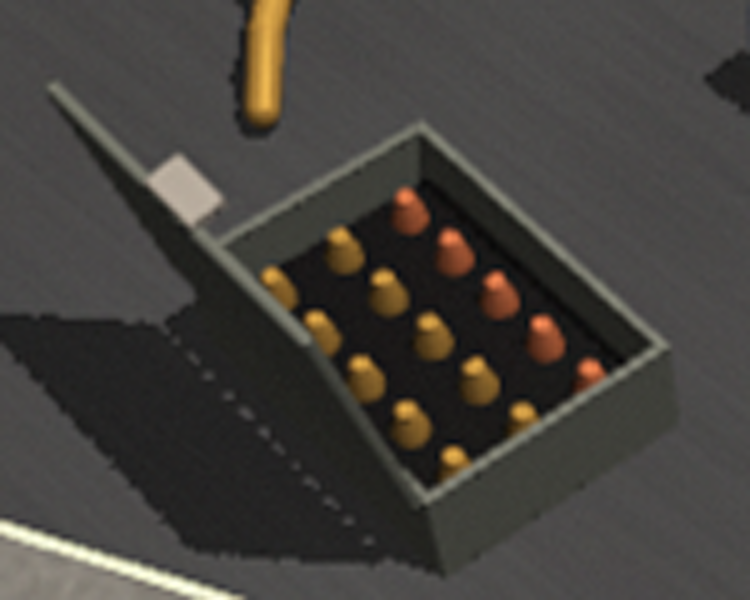

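```bash
python3 - <<'E'
from h import *
import pickle
t,s=pickle.load(open("c0.pkl","rb"))
for n,a,b in [("nut",(106,592),(290,566)),("bolt",(308,604),(494,575)),("washer",(494,518),(678,489))]:
    A=onz(t,150+a[0]/4-.4,100+a[1]/4-.4,75);B=onz(t,150+b[0]/4-.4,100+b[1]/4-.4,75)
    print(n,A.round(1),B.round(1),"mid",((A+B)/2).round(1),"len",np.linalg.norm(A-B),"ang",np.degrees(np.arctan2(*(A-B)[:2])))
# scene: front edge corners upper
for n,a,b in [("washer",(162,60),(330,155)),("bolt",(376,115),(556,210)),("nut",(548,258),(745,365))]:
    A=onz(s,270+a[0]/3.6-.4,250+a[1]/3.6-.4,75);B=onz(s,270+b[0]/3.6-.4,250+b[1]/3.6-.4,75)
    print(n,A.round(1),B.round(1),"mid",((A+B)/2).round(1),"len",np.linalg.norm(A-B))
# rack top corners z=85 
for a in [(22,146),(628,52),(682,372),(64,468)]:
    print("rack",onz(t,150+a[0]/4-.4,100+a[1]/4-.4,85).round(1))
# case rim z=50
for a in [(120,213),(508,257),(492,523),(98,485)]:
    print("case",onz(t,390+a[0]/5-.4,170+a[1]/5-.4,50).round(1))
for a in [(420,122),(668,345),(425,500)]:
    print("case s",onz(s,140+a[0]/5-.4,120+a[1]/5-.4,50).round(1))
# lid free edge corners: top (192,80),(620,132); scene (52,85),(310,345)
for a,b in [((190,82),(312,343)),((621,130),(52,86))]:
    print("lid",tri(t,(390+a[0]/5-.4,170+a[1]/5-.4),s,(140+b[0]/5-.4,120+b[1]/5-.4)))
# bystanders
print("bolt",onz(t,341,296,73),"nut",onz(t,259,297,17))
crop(t["image"],170,195,330,255,5,"t_dr.png")
E
```

```text
nut [488.4 285.7  75. ] [504.9 190.   75. ] mid [496.7 237.8  75. ] len 97.09376817081834 ang -9.78844103295382
bolt [485.  179.4  75. ] [503.2  82.4  75. ] mid [494.1 130.9  75. ] len 98.71346481049189 ang -10.58184182384707
washer [533.6  83.6  75. ] [552.  -13.4  75. ] mid [542.8  35.1  75. ] len 98.77361793551042 ang -10.736809960866653
washer [554.6 -11.   75. ] [538.2  83.3  75. ] mid [546.4  36.2  75. ] len 95.70989389509393
bolt [506.7  84.9  75. ] [488.3 178.5  75. ] mid [497.5 131.7  75. ] len 95.35662736821912
nut [510.4 190.7  75. ] [492.3 285.5  75. ] mid [501.4 238.1  75. ] len 96.43168422466822
rack [727.4 344.5  85. ]
rack [790.9  20.3  85. ]
rack [613.3 -13.8  85. ]
rack [552.1 309.2  85. ]
case [ 584.  -220.1   50. ]
case [ 569.3 -390.4   50. ]
case [ 452.5 -380.5   50. ]
case [ 464.2 -210.4   50. ]
case s [ 455.  -379.5   50. ]
case s [ 468.2 -210.9   50. ]
case s [ 586.3 -221.7   50. ]
lid (array([ 613.19843797, -223.504012  ,  163.47166599]), np.float64(0.4675497012800907))
lid (array([ 599.33316819, -393.5035605 ,  162.27537506]), np.float64(0.030081527864400125))
bolt [396.71189379 -63.22778053  73.        ] nut [391.10675781 113.78368772  17.        ]
```

View pics/t_dr.png

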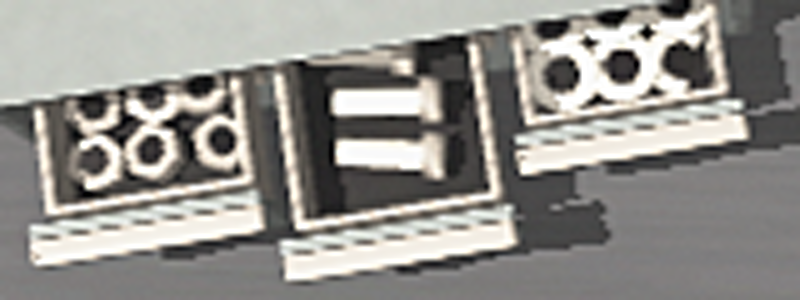

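```bash
cat >> h.py <<'E'
def tool():
    s=readout.read_state(); return s,R.from_euler('xyz',s["eef_rot"]).as_matrix()
def plan_to(P,yaw=None):
    """print rot vector (tool) to reach x down, y along (−sin,cos)yaw (or flipped), and shift in tool axes after turning"""
    s,M=tool(); T=M
    if yaw is not None:
        best=None
        for sg in (1,-1):
            y=sg*np.array([-np.sin(yaw),np.cos(yaw),0]);x=np.array([0,0,-1.]);T2=np.c_[x,y,np.cross(x,y)]
            rv=R.from_matrix(M.T@T2).as_rotvec()
            print("turn",sg,rv.round(4))
            if best is None or np.linalg.norm(rv)<np.linalg.norm(best): best=rv;T=T2
    d=T.T@(np.asarray(P)-s["eef_pos"])
    print("clock",s["clock"],"pos",s["eef_pos"].round(1),"F",s["wrist_force"].round(1),"shift mm",d.round(1)); print("tool axes\n",M.round(3))
E
python3 - <<'E'
from h import *
plan_to([467,232,150],0.186)
E
```

```text
turn 1 [-4.578e-01 -2.000e-04  5.000e-04]
turn -1 [2.6838e+00 7.0000e-04 3.0000e-04]
clock 0.25 pos [147.6 529.7 205.2] F [ 0.1 -0.4 -0.6] shift mm [  55.2 -351.6  258.8]
tool axes
 [[-0.     0.268  0.963]
 [-0.     0.963 -0.268]
 [-1.    -0.001 -0.   ]]
```

apply_moves --plan '[-0.1526, 0, 0, 0, 0, 0, 0, -0.1526, 0, 0, 0, 0, 0, 0, -0.1526, 0, 0, 0, 0, 0, 0, 0, 0, 0, 0, -0.045, 0.033, 0, 0, 0, 0, 0, -0.045, 0.033, 0]' --force 10

```text
clock: 0.88
eef_pos: [229.7, 452.6, 205.2]
eef_rot: [-2.038, 1.57, -1.851]
wrist_force: [0.5, -0.1, -0.3]
finger_gap: 47.5
```

apply_moves --plan '[0, 0, 0, 0.01, -0.045, 0.033, 0, 0, 0, 0, 0.01, -0.045, 0.033, 0, 0, 0, 0, 0.01, -0.045, 0.033, 0, 0, 0, 0, 0.01, -0.045, 0.033, 0, 0, 0, 0, 0.01, -0.045, 0.033, 0]'

```text
clock: 1.5
eef_pos: [434.1, 261.5, 155.2]
eef_rot: [0.564, 1.57, 0.75]
wrist_force: [0.3, 0.9, 0.1]
finger_gap: 0.7
```

```bash
python3 - <<'E'
from h import *
plan_to([467,232,52],0.186)
E
```

```text
turn 1 [-0.      0.0003 -0.0002]
turn -1 [ 3.1416e+00 -3.0000e-04 -4.0000e-04]
clock 1.5 pos [434.1 261.5 155.2] F [0.3 0.9 0.1] shift mm [103.2 -35.1  26.9]
tool axes
 [[ 0.    -0.185  0.983]
 [ 0.     0.983  0.185]
 [-1.     0.     0.   ]]
```

apply_moves --plan '[0, 0, 0, 0.02, -0.0175, 0.01, 0, 0, 0, 0, 0.03, -0.0175, 0.01, 0, 0, 0, 0, 0.03, 0, 0, 0, 0, 0, 0, 0.023, 0, 0, 0, 0, 0, 0, 0, 0, 0, 0]'

```text
clock: 2.12
eef_pos: [458.2, 231.9, 51.2]
eef_rot: [-2.93, 1.568, -2.744]
wrist_force: [0.0, -0.1, 0.7]
finger_gap: 0.4
```

```bash
python3 - <<'E'
from h import *
plan_to([499,238,52],0.186)
t=cam("top");s=cam("scene")
crop(t["image"],150,100,340,260,4,"t1.png")
crop(s["image"],270,200,490,400,3,"s1.png")
E
```

```text
turn 1 [-0.0001 -0.003   0.0006]
turn -1 [3.1415e+00 1.0000e-03 4.7000e-03]
clock 2.125 pos [458.2 231.9  51.2] F [ 0.  -0.1  0.7] shift mm [-0.8 -1.5 41.2]
tool axes
 [[-0.003 -0.185  0.983]
 [-0.001  0.983  0.185]
 [-1.    -0.001 -0.003]]
```

View pics/t1.png

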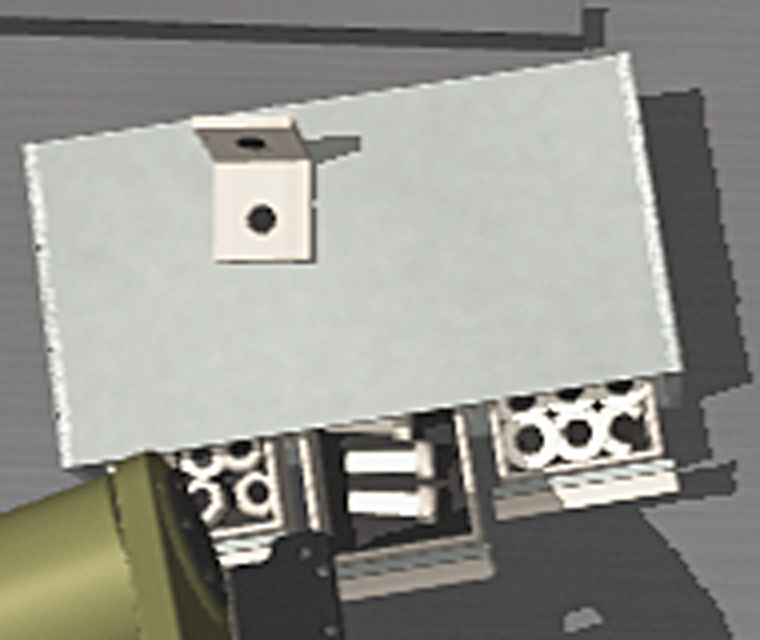

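View pics/s1.png

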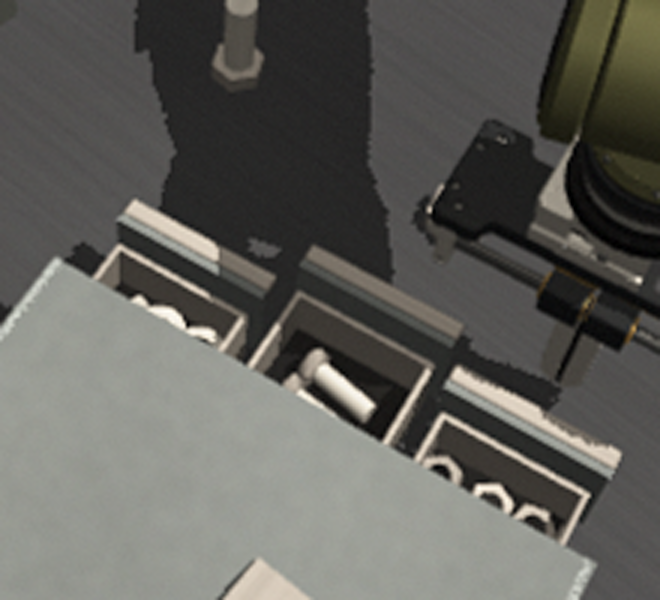

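apply_moves --plan '[0, 0, 0, 0, -0.001, 0.007, 0, 0, 0, 0, 0, 0, 0.006, 0, 0, 0, 0, 0, 0, 0.004, 0, 0, 0, 0, 0, 0, 0.004, 0, 0, 0, 0, 0, 0, 0.004, 0]'

```text
clock: 2.85
eef_pos: [484.0, 235.9, 52.4]
eef_rot: [-2.767, 1.571, -2.581]
wrist_force: [0.7, -0.4, -0.0]
finger_gap: 0.7
```

apply_moves --plan '[0, 0, 0, 0, 0, 0.003, 0, 0, 0, 0, 0, 0, 0.003, 0, 0, 0, 0, 0, 0, 0.003, 0, 0, 0, 0, 0, 0, 0.003, 0, 0, 0, 0, 0, 0, 0.003, 0]'

```text
clock: 3.48
eef_pos: [498.6, 238.7, 52.4]
eef_rot: [3.057, 1.571, -3.04]
wrist_force: [-2.6, 0.6, 0.5]
finger_gap: 0.2
```

apply_moves --plan '[0, 0, 0, 0, 0, 0.004, 0, 0, 0, 0, 0, 0, 0.004, 0, 0, 0, 0, 0, 0, 0.004, 0, 0, 0, 0, 0, 0, 0.004, 0, 0, 0, 0, 0, 0, 0.004, 0]'

```text
clock: 4.1
eef_pos: [518.4, 242.5, 52.4]
eef_rot: [2.215, 1.571, 2.401]
wrist_force: [-3.8, 1.7, -0.1]
finger_gap: 0.6
```

apply_moves --plan '[0, 0, 0, 0, 0, 0.004, 0, 0, 0, 0, 0, 0, 0.004, 0, 0, 0, 0, 0, 0, 0.004, 0, 0, 0, 0, 0, 0, 0.003, 0, 0, 0, 0, 0, 0, 0.003, 0]'

```text
clock: 4.72
eef_pos: [536.0, 245.8, 52.4]
eef_rot: [3.058, 1.571, -3.039]
wrist_force: [-3.1, 1.7, -0.1]
finger_gap: 0.4
```

apply_moves --plan '[0, 0, 0, 0, 0, 0.002, 0, 0, 0, 0, 0, 0, 0.002, 0, 0, 0, 0, 0, 0, 0.002, 0, 0, 0, 0, 0, 0, 0.001, 0, 0, 0, 0, 0, 0, 0.001, 0]'

```text
clock: 5.35
eef_pos: [543.8, 247.1, 52.4]
eef_rot: [-2.793, 1.571, -2.607]
wrist_force: [-2.8, 1.0, -1.0]
finger_gap: 0.5
```

Slow steps until the hard stop shows in the force.

apply_moves --plan '[0, 0, 0, 0, 0, 0.001, 0, 0, 0, 0, 0, 0, 0.001, 0, 0, 0, 0, 0, 0, 0.001, 0, 0, 0, 0, 0, 0, 0.001, 0]'

```text
clock: 5.85
eef_pos: [547.1, 247.8, 52.4]
eef_rot: [-3.037, 1.569, -2.851]
wrist_force: [-11.6, -0.8, 6.5]
finger_gap: 0.6
```

apply_moves --plan '[0, 0, 0, 0, 0, 0.001, 0, 0, 0, 0, 0, 0, 0.001, 0, 0, 0, 0, 0, 0, 0.001, 0]'

```text
clock: 6.22
eef_pos: [547.2, 247.8, 52.3]
eef_rot: [-3.036, 1.561, -2.85]
wrist_force: [-37.1, -7.0, 22.0]
finger_gap: 0.4
```

apply_moves --plan '[0, 0, 0, 0, 0, -0.004, 0, 0, 0, 0, 0, 0, -0.015, 0, 0, 0, 0, 0, 0, -0.03, 0, 0, 0, 0, -0.03, 0, -0.03, 0, 0, 0, 0, -0.03, 0, -0.02, 0]'

```text
clock: 6.85
eef_pos: [452.7, 229.8, 113.3]
eef_rot: [-0.394, 1.57, -0.208]
wrist_force: [0.3, 1.1, -0.5]
finger_gap: 0.5
```

```bash
python3 - <<'E'
from h import *
c,s=np.cos(.186),np.sin(.186)
L=np.array([545,35.8,52]); X=np.array([c,s,0])
plan_to(L-33*X,0.186)
E
```

```text
turn 1 [-0.0001  0.0007  0.0003]
turn -1 [ 3.1415e+00  4.0000e-04 -1.0000e-03]
clock 6.85 pos [452.7 229.8 113.3] F [ 0.3  1.1 -0.5] shift mm [  61.3 -207.7   21.8]
tool axes
 [[ 0.001 -0.185  0.983]
 [-0.     0.983  0.185]
 [-1.    -0.     0.001]]
```

apply_moves --plan '[0, 0, 0, 0, -0.045, 0, 0, 0, 0, 0, 0, -0.045, 0.005, 0, 0, 0, 0, 0, -0.045, 0.005, 0, 0, 0, 0, 0, -0.045, 0.006, 0, 0, 0, 0, 0, -0.028, 0.006, 0]'

```text
clock: 7.48
eef_pos: [514.3, 27.6, 112.9]
eef_rot: [-0.51, 1.569, -0.325]
wrist_force: [0.5, 0.9, -0.2]
finger_gap: 0.4
```

apply_moves --plan '[0, 0, 0, 0.02, 0, 0, 0, 0, 0, 0, 0.025, 0, 0, 0, 0, 0, 0, 0.016, 0, 0, 0, 0, 0, 0, 0, 0, 0, 0]'

```text
clock: 7.98
eef_pos: [513.2, 29.7, 50.8]
eef_rot: [3.107, 1.57, -2.99]
wrist_force: [-0.1, 0.8, 0.0]
finger_gap: 0.7
```

```bash
python3 - <<'E'
from h import *
c,s=np.cos(.186),np.sin(.186)
L=np.array([545,35.8,52]); X=np.array([c,s,0])
plan_to(L-8*X,0.186)
t=cam("top");s=cam("scene")
crop(t["image"],150,100,340,260,4,"t2.png")
crop(s["image"],270,200,490,400,3,"s2.png")
E
```

```text
turn 1 [ 0.     -0.0012 -0.    ]
turn -1 [-3.1416e+00  1.0000e-04 -1.9000e-03]
clock 7.975 pos [513.2  29.7  50.8] F [-0.1  0.8  0. ] shift mm [-1.2  0.1 24.4]
tool axes
 [[-0.001 -0.185  0.983]
 [-0.     0.983  0.185]
 [-1.     0.    -0.001]]
```

View pics/s2.png

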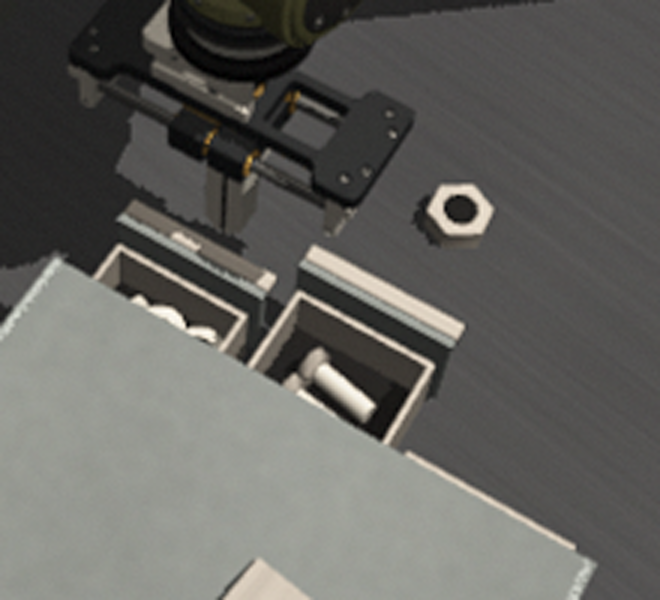

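View pics/t2.png

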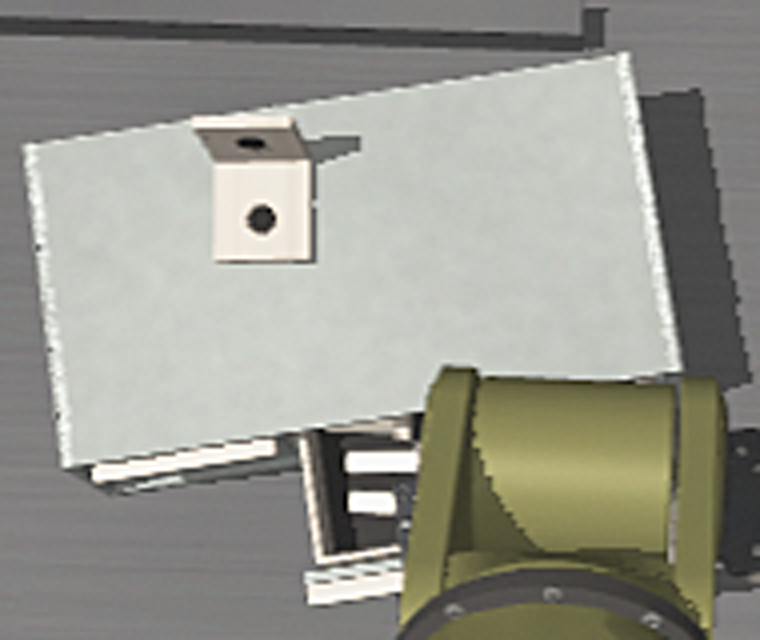

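apply_moves --plan '[0, 0, 0, 0, 0, 0.006, 0, 0, 0, 0, 0, 0, 0.005, 0, 0, 0, 0, 0, 0, 0.004, 0, 0, 0, 0, 0, 0, 0.003, 0, 0, 0, 0, 0, 0, 0.003, 0]'

```text
clock: 8.7
eef_pos: [534.1, 33.7, 51.4]
eef_rot: [3.093, 1.57, -3.004]
wrist_force: [-2.9, 0.2, 1.6]
finger_gap: 0.3
```

apply_moves --plan '[0, 0, 0, 0, 0, 0.003, 0, 0, 0, 0, 0, 0, 0.003, 0, 0, 0, 0, 0, 0, 0.003, 0, 0, 0, 0, 0, 0, 0.004, 0, 0, 0, 0, 0, 0, 0.004, 0]'

```text
clock: 9.32
eef_pos: [551.0, 37.0, 51.4]
eef_rot: [2.336, 1.571, 2.522]
wrist_force: [-2.6, 1.2, 0.7]
finger_gap: 0.6
```

apply_moves --plan '[0, 0, 0, 0, 0, 0.004, 0, 0, 0, 0, 0, 0, 0.004, 0, 0, 0, 0, 0, 0, 0.004, 0, 0, 0, 0, 0, 0, 0.004, 0, 0, 0, 0, 0, 0, 0.004, 0]'

```text
clock: 9.95
eef_pos: [570.7, 40.6, 51.4]
eef_rot: [2.584, 1.571, 2.77]
wrist_force: [-3.3, 0.8, 0.0]
finger_gap: 0.0
```

apply_moves --plan '[0, 0, 0, 0, 0, 0.003, 0, 0, 0, 0, 0, 0, 0.003, 0, 0, 0, 0, 0, 0, 0.002, 0, 0, 0, 0, 0, 0, 0.002, 0, 0, 0, 0, 0, 0, 0.001, 0]'

```text
clock: 10.58
eef_pos: [581.3, 42.6, 51.4]
eef_rot: [-2.948, 1.571, -2.762]
wrist_force: [-1.9, 1.7, 0.1]
finger_gap: 0.2
```

apply_moves --plan '[0, 0, 0, 0, 0, 0.001, 0, 0, 0, 0, 0, 0, 0.001, 0, 0, 0, 0, 0, 0, 0.001, 0, 0, 0, 0, 0, 0, 0.001, 0]'

```text
clock: 11.08
eef_pos: [585.2, 43.4, 51.4]
eef_rot: [3.019, 1.571, -3.079]
wrist_force: [-3.0, 1.0, -0.3]
finger_gap: 0.8
```

apply_moves --plan '[0, 0, 0, 0, 0, 0.001, 0]'

```text
clock: 11.2
eef_pos: [586.2, 43.5, 51.4]
eef_rot: [-2.628, 1.571, -2.442]
wrist_force: [-3.3, 0.8, -0.9]
finger_gap: 0.7
```

apply_moves --plan '[0, 0, 0, 0, 0, 0.001, 0, 0, 0, 0, 0, 0, 0.001, 0]'

```text
clock: 11.45
eef_pos: [586.6, 43.6, 51.4]
eef_rot: [3.095, 1.566, -3.002]
wrist_force: [-21.0, -1.5, 11.7]
finger_gap: 0.4
```

apply_moves --plan '[0, 0, 0, 0, 0, -0.004, 0, 0, 0, 0, 0, 0, -0.015, 0, 0, 0, 0, 0, 0, -0.025, 0, 0, 0, 0, -0.04, 0, -0.01, 0, 0, 0, 0, -0.045, 0, 0, 0]'

```text
clock: 12.08
eef_pos: [534.7, 33.6, 137.5]
eef_rot: [-1.044, 1.57, -0.859]
wrist_force: [0.1, -0.4, 0.2]
finger_gap: 0.6
```

apply_moves --plan '[0, 0, 0, -0.045, 0, 0, 0, 0, 0, 0, -0.045, 0, 0, 0, 0, 0, 0, 0, 0, 0, 0]'

```text
clock: 12.45
eef_pos: [536.6, 33.7, 230.1]
eef_rot: [-0.224, 1.563, -0.038]
wrist_force: [0.5, -0.4, 0.5]
finger_gap: 0.7
```

```bash
python3 - <<'E'
from h import *
plan_to([638,-311,215],-0.086)
t=cam("top");s=cam("scene")
crop(t["image"],150,100,340,260,4,"t3.png")
crop(s["image"],270,200,490,400,3,"s3.png")
E
```

```text
turn 1 [0.2718 0.0075 0.0007]
turn -1 [-2.8698e+00 -1.0000e-03  1.0900e-02]
clock 12.45 pos [536.6  33.7 230.1] F [ 0.5 -0.4  0.5] shift mm [  15.1 -334.7  130.7]
tool axes
 [[ 0.008 -0.185  0.983]
 [-0.     0.983  0.185]
 [-1.    -0.002  0.007]]
```

View pics/s3.png

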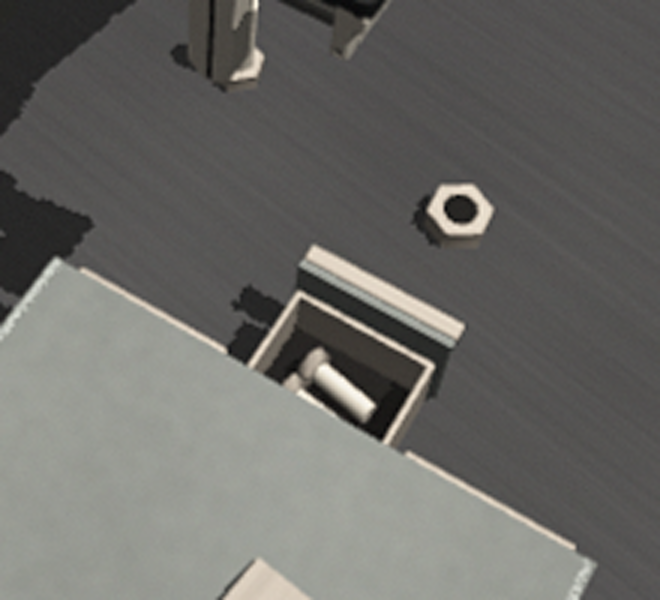

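apply_moves --plan '[0.136, 0, 0, 0, 0, 0, 0, 0.136, 0, 0, 0, 0, 0, 0, 0, 0, 0, 0, -0.042, 0.016, 0, 0, 0, 0, 0, -0.042, 0.016, 0, 0, 0, 0, 0, -0.042, 0.016, 0]'

```text
clock: 13.18
eef_pos: [572.0, -97.1, 224.8]
eef_rot: [3.035, 1.569, 2.95]
wrist_force: [0.7, -0.3, -0.5]
finger_gap: 0.3
```

apply_moves --plan '[0, 0, 0, 0, -0.042, 0.016, 0, 0, 0, 0, 0, -0.042, 0.016, 0, 0, 0, 0, 0, -0.042, 0.016, 0, 0, 0, 0, 0, -0.042, 0.016, 0, 0, 0, 0, 0, -0.041, 0.018, 0]'

```text
clock: 13.8
eef_pos: [635.8, -312.5, 224.6]
eef_rot: [2.758, 1.569, 2.672]
wrist_force: [0.6, -0.1, 1.1]
finger_gap: 0.2
```

apply_moves --plan '[0, 0, 0, 0, 0, 0, 0, 0, 0, 0, 0, 0, 0, 0]'

```text
clock: 14.05
eef_pos: [635.6, -310.5, 225.0]
eef_rot: [2.672, 1.569, 2.586]
wrist_force: [-0.4, 0.4, -0.0]
finger_gap: 0.7
```

```bash
python3 - <<'E'
from h import *
plan_to([638,-311,145],-0.086)
t=cam("top");s=cam("scene")
crop(t["image"],370,130,570,290,4,"t4.png")
crop(s["image"],100,80,290,240,4,"s4.png")
E
```

```text
turn 1 [ 0.     -0.0017 -0.0009]
turn -1 [-3.1416e+00  1.4000e-03 -2.7000e-03]
clock 14.05 pos [ 635.6 -310.5  225. ] F [-0.4  0.4 -0. ] shift mm [80.  -0.2  2.4]
tool axes
 [[-0.002  0.086  0.996]
 [ 0.001  0.996 -0.086]
 [-1.     0.001 -0.002]]
```

View pics/s4.png

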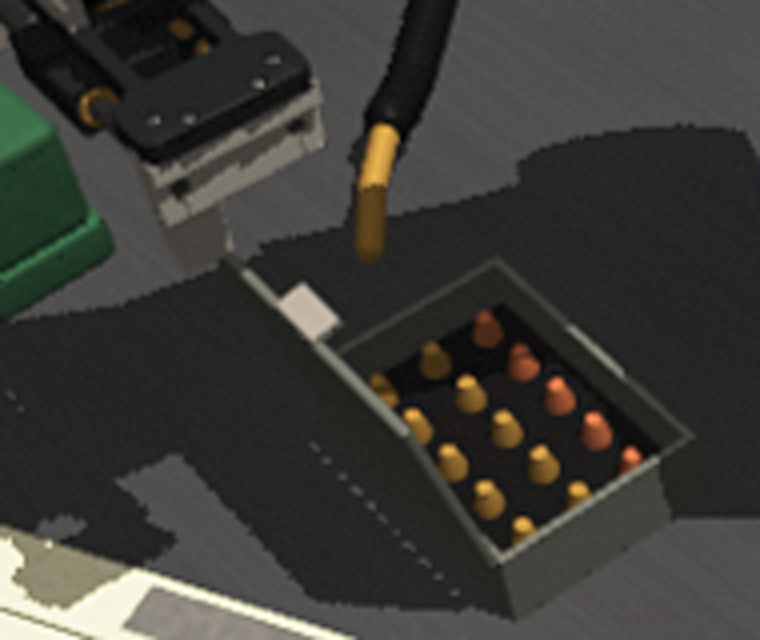

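View pics/t4.png

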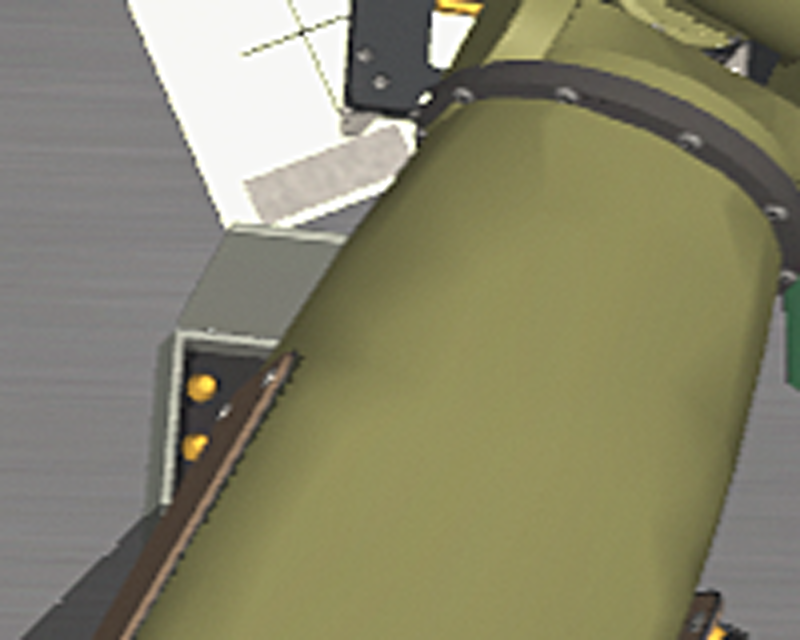

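apply_moves --plan '[0, 0, 0, 0.02, 0, 0.002, 0, 0, 0, 0, 0.025, 0, 0, 0, 0, 0, 0, 0.02, 0, 0, 0, 0, 0, 0, 0.013, 0, 0, 0, 0, 0, 0, 0, 0, 0, 0]'

```text
clock: 14.78
eef_pos: [637.5, -310.7, 147.2]
eef_rot: [2.722, 1.569, 2.637]
wrist_force: [0.2, -0.7, 0.2]
finger_gap: 0.3
```

```bash
python3 - <<'E'
from h import *
plan_to([638,-311,145],-0.086)
s=cam("scene"); print(proj(s,readout.read_state()["eef_pos"]))
crop(s["image"],100,80,290,240,4,"s5.png")
E
```

```text
turn 1 [ 0.0004 -0.0017 -0.0007]
turn -1 [-3.1412e+00  1.2000e-03 -2.6000e-03]
clock 14.775 pos [ 637.5 -310.7  147.2] F [ 0.2 -0.7  0.2] shift mm [ 2.2 -0.2  0.5]
tool axes
 [[-0.002  0.086  0.996]
 [ 0.001  0.996 -0.086]
 [-1.     0.001 -0.002]]
[161.76169807 175.73604891]
```

View pics/s5.png

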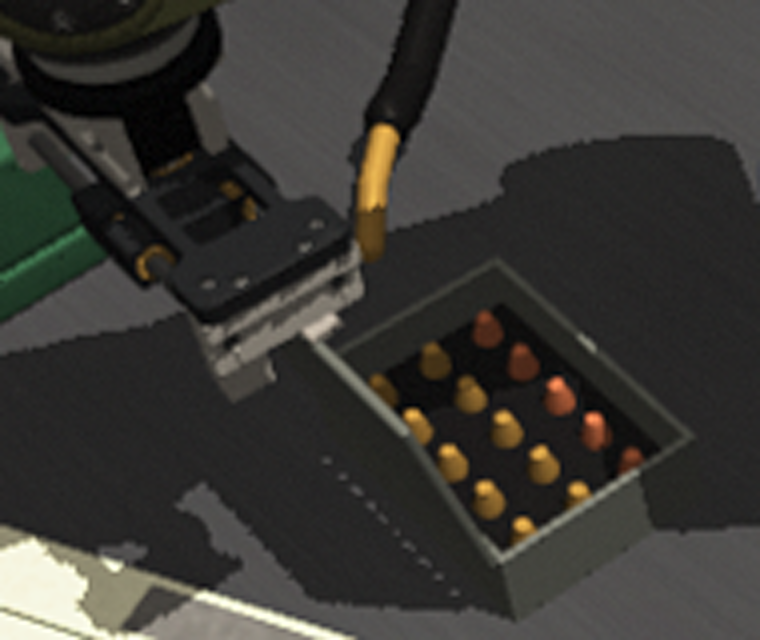

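apply_moves --plan '[0, 0, 0, 0, 0, -0.005, 0, 0, 0, 0, 0, 0, -0.004, 0, 0, 0, 0, 0, 0, -0.004, 0, 0, 0, 0, 0, 0, -0.004, 0, 0, 0, 0, 0, 0, -0.004, 0]'

```text
clock: 15.45
eef_pos: [616.8, -309.4, 148.8]
eef_rot: [-0.288, 1.57, -0.374]
wrist_force: [2.3, 0.1, 1.7]
finger_gap: 0.7
```

apply_moves --plan '[0, 0, 0, 0, 0, -0.004, 0, 0, 0, 0, 0, 0, -0.004, 0, 0, 0, 0, 0, 0, -0.005, 0, 0, 0, 0, 0, 0, -0.005, 0, 0, 0, 0, 0, 0, -0.005, 0]'

```text
clock: 16.08
eef_pos: [593.6, -307.4, 148.5]
eef_rot: [2.318, 1.571, 2.232]
wrist_force: [1.3, -0.2, 1.3]
finger_gap: 0.4
```

apply_moves --plan '[0, 0, 0, 0.0002, 0, -0.005, 0, 0, 0, 0, 0.0002, 0, -0.005, 0, 0, 0, 0, 0.0002, 0, -0.005, 0, 0, 0, 0, 0.0003, 0, -0.005, 0, 0, 0, 0, 0.0003, 0, -0.005, 0]'

```text
clock: 16.7
eef_pos: [568.6, -305.2, 147.0]
eef_rot: [2.624, 1.57, 2.538]
wrist_force: [2.0, -0.8, -1.2]
finger_gap: 0.4
```

apply_moves --plan '[0, 0, 0, 0.001, 0, -0.0047, 0, 0, 0, 0, 0.0012, 0, -0.0047, 0, 0, 0, 0, 0.0014, 0, -0.0047, 0, 0, 0, 0, 0.0016, 0, -0.0047, 0, 0, 0, 0, 0.0018, 0, -0.0047, 0]'

```text
clock: 17.32
eef_pos: [545.3, -303.2, 140.1]
eef_rot: [-2.905, 1.571, -2.991]
wrist_force: [0.4, -0.6, -0.8]
finger_gap: 0.4
```

apply_moves --plan '[0, 0, 0, 0.0021, 0, -0.0044, 0, 0, 0, 0, 0.0023, 0, -0.0043, 0, 0, 0, 0, 0.0025, 0, -0.0042, 0, 0, 0, 0, 0.0027, 0, -0.0041, 0, 0, 0, 0, 0.0029, 0, -0.004, 0]'

```text
clock: 17.95
eef_pos: [524.4, -301.5, 127.6]
eef_rot: [-2.691, 1.571, -2.777]
wrist_force: [1.3, 0.1, -0.3]
finger_gap: 0.6
```

```bash
python3 - <<'E'
from h import *
plan_to([577,-305,50],-0.086)
s=cam("scene"); print(proj(s,readout.read_state()["eef_pos"]))
crop(s["image"],100,80,290,240,4,"s6.png")
E
```

```text
turn 1 [ 0. -0.  0.]
turn -1 [-3.1416e+00 -0.0000e+00 -1.0000e-04]
clock 17.95 pos [ 524.4 -301.5  127.6] F [ 1.3  0.1 -0.3] shift mm [77.6  1.  52.7]
tool axes
 [[-0.     0.086  0.996]
 [-0.     0.996 -0.086]
 [-1.    -0.    -0.   ]]
[216.22357348 153.52148678]
```

View pics/s6.png

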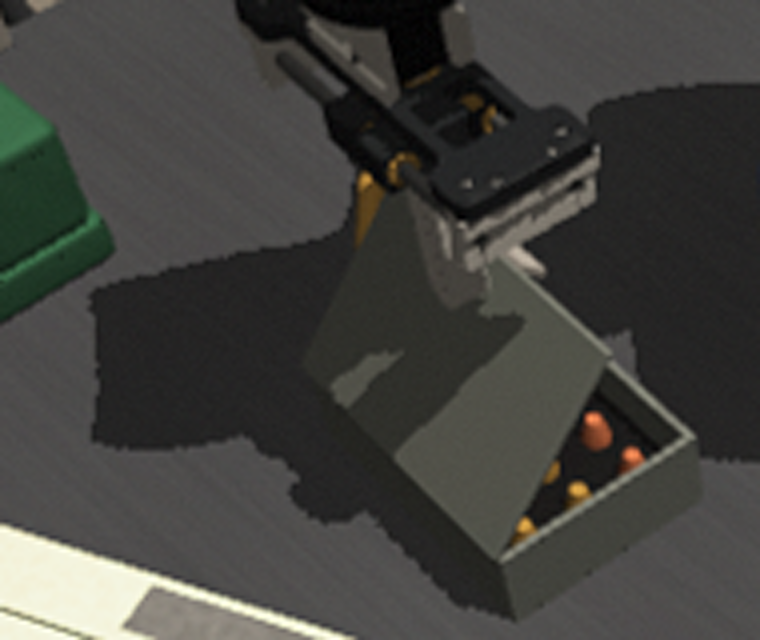

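apply_moves --plan '[0, 0, 0, 0.0031, 0, -0.0038, 0, 0, 0, 0, 0.0033, 0, -0.0036, 0, 0, 0, 0, 0.0035, 0, -0.0034, 0, 0, 0, 0, 0.0037, 0, -0.0032, 0, 0, 0, 0, 0.0038, 0, -0.003, 0]'

```text
clock: 18.62
eef_pos: [507.5, -300.0, 110.1]
eef_rot: [-2.096, 1.571, -2.182]
wrist_force: [1.6, -0.2, 0.4]
finger_gap: 0.5
```

apply_moves --plan '[0, 0, 0, 0.004, 0, -0.0029, 0, 0, 0, 0, 0.0042, 0, -0.0027, 0, 0, 0, 0, 0.0043, 0, -0.0025, 0, 0, 0, 0, 0.0044, 0, -0.0023, 0, 0, 0, 0, 0.0045, 0, -0.002, 0]'

```text
clock: 19.25
eef_pos: [495.3, -298.9, 88.6]
eef_rot: [3.121, 1.571, 3.035]
wrist_force: [1.3, -0.2, 0.2]
finger_gap: 0.3
```

apply_moves --plan '[0, 0, 0, 0.0046, 0, -0.0018, 0, 0, 0, 0, 0.0047, 0, -0.0016, 0, 0, 0, 0, 0.0047, 0, -0.0013, 0, 0, 0, 0, 0.0047, 0, -0.001, 0, 0, 0, 0, 0.004, 0, -0.0006, 0]'

```text
clock: 19.88
eef_pos: [489.0, -298.4, 65.9]
eef_rot: [2.963, 1.571, 2.877]
wrist_force: [0.1, -0.5, 1.0]
finger_gap: 0.8
```

apply_moves --plan '[0, 0, 0, 0.002, 0, 0, 0, 0, 0, 0, 0.002, 0, 0, 0, 0, 0, 0, 0.002, 0, 0, 0, 0, 0, 0, 0.001, 0, 0, 0]'

```text
clock: 20.38
eef_pos: [489.1, -298.4, 59.1]
eef_rot: [2.921, 1.571, 2.835]
wrist_force: [-0.0, 0.1, 1.4]
finger_gap: 0.6
```

apply_moves --plan '[0, 0, 0, 0.001, 0, 0, 0, 0, 0, 0, 0.001, 0, 0, 0]'

```text
clock: 20.62
eef_pos: [489.1, -298.4, 57.2]
eef_rot: [-0.255, 1.571, -0.341]
wrist_force: [-0.3, -0.7, 0.9]
finger_gap: 0.4
```

apply_moves --plan '[0, 0, 0, 0.001, 0, 0, 0, 0, 0, 0, 0.001, 0, 0, 0]'

```text
clock: 20.88
eef_pos: [489.3, -298.5, 56.5]
eef_rot: [-0.613, 1.57, -0.699]
wrist_force: [-8.6, 4.6, 21.7]
finger_gap: 0.4
```

apply_moves --plan '[0, 0, 0, 0.001, 0, 0, 0]'

```text
clock: 21.0
eef_pos: [489.4, -298.5, 56.3]
eef_rot: [-0.578, 1.57, -0.664]
wrist_force: [-13.0, 7.2, 30.7]
finger_gap: 0.5
```

apply_moves --plan '[0, 0, 0, -0.003, 0, 0, 0, 0, 0, 0, -0.01, 0, 0, 0, 0, 0, 0, -0.04, 0, 0, 0, 0, 0, 0, -0.045, 0, 0, 0, 0, 0, 0, -0.045, 0, 0, 0]'

```text
clock: 21.62
eef_pos: [489.0, -298.3, 199.1]
eef_rot: [-0.392, 1.571, -0.478]
wrist_force: [-0.0, -0.7, 0.9]
finger_gap: 0.1
```

apply_moves --plan '[0, 0, 0, 0, 0.04, -0.02, 0, 0, 0, 0, 0, 0.04, -0.02, 0, 0, 0, 0, 0, 0.04, -0.02, 0, 0, 0, 0, 0, 0.04, -0.02, 0, 0, 0, 0, 0, 0, 0, 0]'

```text
clock: 22.25
eef_pos: [422.7, -130.4, 198.0]
eef_rot: [-0.127, 1.57, -0.21]
wrist_force: [0.1, -0.6, 0.0]
finger_gap: 0.4
```

```bash
python3 - <<'E'
from h import *
t=cam("top");s=cam("scene");print(readout.read_state()["clock"],readout.read_state()["eef_pos"])
cv2.imwrite("pics/t7.png",t["image"][:,:,::-1]);crop(s["image"],100,80,290,240,4,"s7.png");cv2.imwrite("pics/s7f.png",s["image"][:,:,::-1])
E
```

```text
22.35 [ 423.47151893 -132.23114203  197.80400669]
```

View pics/s7.png

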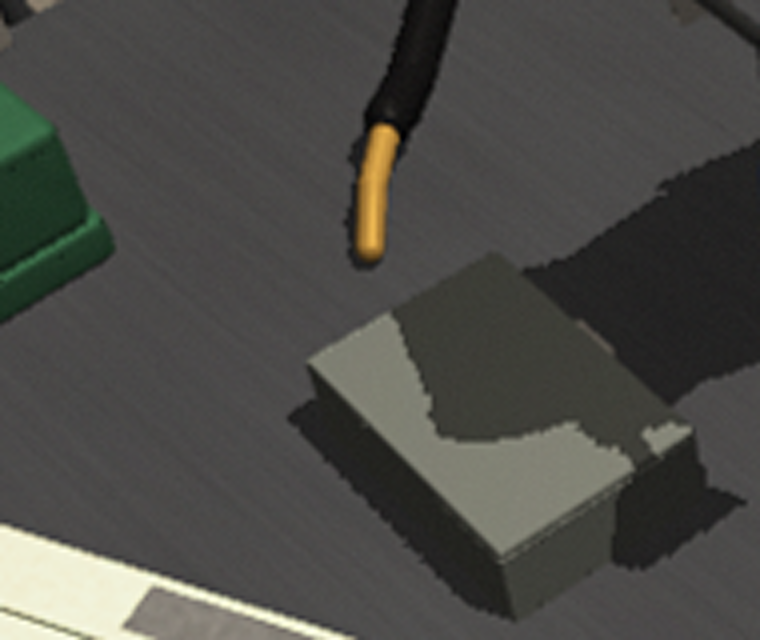

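View pics/t7.png

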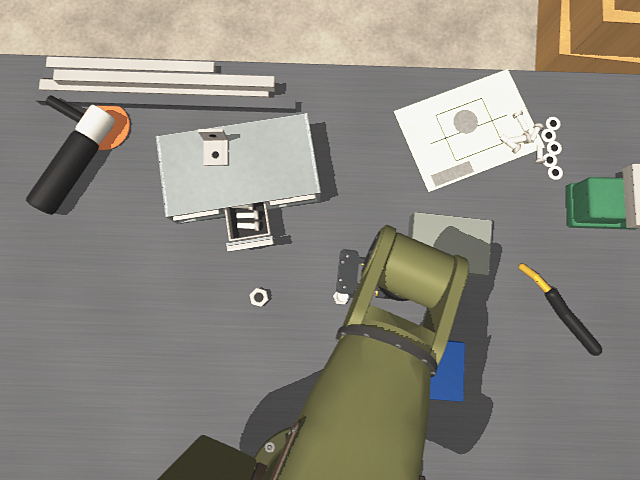

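View pics/s7f.png

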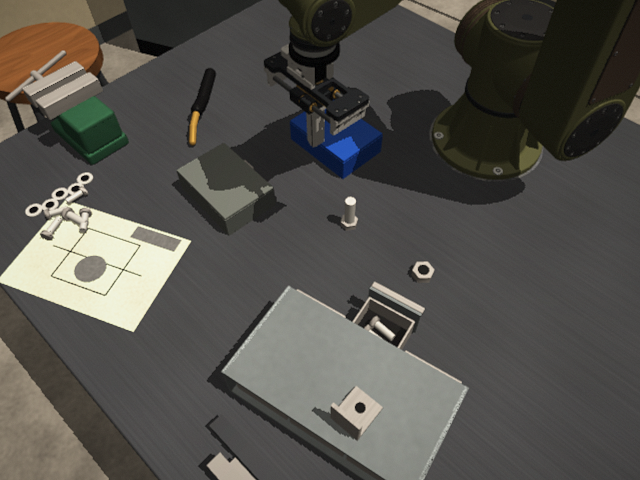

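apply_moves --plan '[0, 0, 0, 0, 0, 0, 0, 0, 0, 0, 0, 0, 0, 0]'

```text
clock: 22.6
eef_pos: [423.3, -132.7, 197.1]
eef_rot: [2.826, 1.57, 2.74]
wrist_force: [-0.3, -0.4, 0.9]
finger_gap: 0.4
```

```bash
python3 - <<'E'
from h import *
print(ticket.sign_off())
E
```

```text
the job is handed in; nothing more can be done
None
```

The nut drawer and the washer drawer are fully shut and the tip-case lid lies flat. I handed the job in at about 22.6 s. All three were pushed with closed fingertips at about 40 mm/s or less, slowing to about 8 mm/s at the end.

- **Drawers:** each came up against its hard stop, and the two stop positions agree to about 1 mm. I let the force build to about 44 N on the nut drawer and 24 N on the washer drawer, at the fingertips after each had stopped, before backing off.
- **Lid:** it stopped with the fingertips 56 mm above the bench, at about 34 N, which fits a flat lid. The last pictures show it flat on the case.
- **Left alone:** in the last scene and top pictures the bolt drawer is still open and looks as it did at the start. The big bolt, big nut and angle bracket also look unmoved, and the robot is touching nothing. I judged these by eye and did not measure them again.

No check failed. The only disagreement was 3–5 mm between the two cameras on where the drawer lips were, so I used the force readings to find the stops.

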